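Balance the swing tray

ROBOT

A 6-joint arm with a two-finger parallel gripper is mounted at the origin on the work surface. World frame = base frame: x ahead of the robot, y to its left, z up, the work surface at z = 0. Lengths are in m, angles in rad, forces in N, time in s.
With the tool pointing down it reaches from about 0.225 to 0.875 m from the base axis. Payload 3.4 kg.
Tool frame: the origin (TCP) lies at the very end of the fingers, on their centre line; the grasp point (between the pads) lies 19 mm behind it; z points along the fingers, y is the line along which they close (so a half turn about z gives the same grasp; the last joint's range is limited). The gripper opens to 85 mm and grips with 20 to 120 N. Pads are 22 mm wide; open, the fingers measure 114 mm over their backs; the gripper's body (76 mm by 85 mm) begins 54 mm behind the grasp point. The pads swing forward as they close: fully open they stand 13 mm farther back than shut.
Start: joints at [1.049, 0.276, 1.505, -0, 1.361, -0.121], TCP at [0.224, 0.529, 0.231] pointing down, gripper open.
Joint ranges: [-2.89, 2.89], [-0.75, 2.08], [0.22, 2.7], [-1.18, 4.32], [0.11, 2.71], [-2.7, 2.7]. Speed limits (rad/s): [2.57, 2.57, 3.14, 3.14, 3.14, 3.14].

INTERFACE

Orientations are given as a unit quaternion [w, x, y, z].
In Python, from rig import manip gives the robot as it stands. The module is installed in compiled form; this text tells all that it offers.
- The arm moves only by the tool play_rows, never from a script. Its argument "motion" is a list of rows, each a list of 5 numbers: the shift along the tool's x, y, z in units of 40 mm (1.0 is 40 mm), then the turn about the tool's z in units of 10 degrees (1.0 is 10 degrees), then the finger opening in mm, from 0 to 85.4. A call has 1 to 5 rows; each row is the pose to reach, as a shift and turn from the pose commanded when the call began, along the tool's axes at that moment; what a row does not reach only later rows make up. A row lasts 1/8 s, in which the tool goes at most 62.5 mm and 10.7 degrees, less where a joint would pass 70% of its speed; a pose out of reach is approached as far as the arm can. A call with a gripper value outside its range is refused whole. The fingers move at their own pace and stop on an object; "newtons" is the grip in N (left out, the last holds). Time passes only in rows, so rows that repeat a pose let the fingers close. It gives the time, the measured TCP pose, the force, the opening and the grip force at its end, in the units of the state.
- manip.get_state(): the state, without advancing time (a new reading comes with each control period).
- manip.get_image(name): name is "side" or "top"; returns a dict with "img" (384x512x3 uint8, red, green, blue), "range_z" (384x512 float32, m along the optical axis (not along the pixel's ray), 0 where there is no reading), "fx", "fy", "cx", "cy" (pixels), "D" ([k1, k2, p1, p2, k3] as OpenCV has them; the pictures are not rectified), "R" (3x3) and "t" (3): a world point X has camera coordinates R X + t. Camera axes: x right, y down, z forward; pixel columns grow to the right and rows downward; lengths in m; the calibration is good to about 2 mm. A picture is of the moment at which its call begins.
- manip.sign_off(): hands the job in; it is judged then, once.
The state is a dict: "clock": time; "qpos": joint angles; "qd": joint speeds; "effort": joint torques, N m; "position": TCP position; "ee_rot": TCP orientation; "contact_force": force on the tool from outside, world axes, zero at the start; "moment": the same for the moment, N m; "width": finger opening in m; "gripper_force": force on a finger pad.
Only numpy, scipy, OpenCV 4.12 (cv2) and the standard library are available. Lean on these libraries where they do the work, as an engineer would, in place of code of your own. Each camera call takes 0.05 s, during which the arm holds its last target. There are 200 camera calls.

TASK

The swing tray of the rail carriage hangs down on the side of the heavy motor cover. Set the loose flanged hub from the bench gently down on the tray's high side, flange down on the floor beside the hub that is already there, and slide the cover (too wide to grip) along the tray until the tray hangs level and still by itself, with the cover on one side of the pivot and both hubs on the other, all standing flat on the tray floor. Do not drop the hub, and leave the other things on the bench where they are.

Things in the scene. Friction and masses are not known exactly. Their poses are not given: they have to be found in the camera images.
- carriage: Grey steel carriage on twin aluminium rails, fixed. Origin on the bench under its centre; x is the tray's pivot axis, y runs along the rails and the tray's long side. Grey end plates 62 mm wide, 10 mm thick at x = +-137 mm rise to 183 mm and carry the pivot pins, 165 mm above the bench at y = 0. The rails end at y = +-230, x = +-107 mm and are up to 42 mm high.
- tray (a joint): Tilt of the tray about the pivot pins, rad. 0 level; positive lifts its +y side. Swings freely like a pendulum between stops at +-0.08, at rest within 2 s after it is let go, lower on the heavier side. Off the stops, 10 mm of cover travel changes it by about 0.05. A push along the tray swings it too: pushed towards the pivot line, a part's own side is pressed down on its stop.
- tray_floor (a point): Centre of the steel tray's floor (upper face), 70 mm below the pivot pins: 95 mm above the bench when level. Axes tilt with the tray: x along the pivot axis, y along its long side. Floor inside the rim 210 mm (x) by 340 mm (y); rim 19 mm high. Hanger straps 34 mm wide stand at x = +-110 mm, y = 0, up to 90 mm above the floor.
- cover: Grey cast motor end cover with a domed top, round, 104 mm in diameter, 62 mm high, side wall straight up to 44 mm; about 0.95 kg. Stands on the tray at one end (either), nearer the far long rim. Origin at the centre of its underside, z up. Too wide to grip; slides when pushed with 4 to 8 N.
- hub_tray: Aluminium hat-shaped flanged hub standing on the tray at the other end from the cover: flange 76 mm in diameter, 11 mm thick at the bottom, round crown 47 mm in diameter up to 55 mm; about 0.3 kg. Origin at the centre of its underside, z up. The tray floor beside it, on the robot's side, is free.
- hub_bench: The same kind of hub (flange 76 mm diameter, 11 mm thick; crown 47 mm diameter, top at 55 mm; about 0.3 kg), standing flange down on the bench left or right of the carriage. Origin at the centre of its underside, z up. Its crown can be gripped from above.
- grease_tin: Bystander: round tin 72 mm in diameter, 62 mm high, on the bench on the other side from the loose hub. Origin under its centre.
- tape_roll: Bystander: roll of tape lying flat, 96 mm outer diameter, 25 mm high, on the bench left of the carriage. Origin under its centre.
- wrench: Bystander: open-ended wrench about 170 mm long lying on the bench right of the carriage.
- screwdriver: Bystander: black electric inline screwdriver, 215 mm long, 42 mm thick, lying beyond the carriage.
- bearing: Bystander: ball bearing lying flat, 62 mm diameter, 18 mm high, left of the carriage.
- mug: Bystander: white mug, 80 mm diameter, 92 mm high, at the left of the bench.
There are look-alikes about, which are no part of the job. Leave any brown or turquoise look-alike of the hub_bench alone.

How it is judged:
On the way:
1. the loose hub stands flat on the tray, on the other side of the pivot line from the cover, beside the other hub, and is let go (z of hub_bench in the frame of tray_floor between -0.006 and 0.006 m and x of hub_bench in the frame of tray_floor between -0.075 and 0.075 m and y of hub_bench in the frame of tray_floor between -0.14 and 0.14 m and angle between the z axis of hub_bench and the z axis of tray_floor, either way round below 0.06 rad and angle between hub_bench's own z axis and vertical below 0.3 rad and ((y of cover in the frame of tray_floor above 0.03 m and y of each of hub_tray, hub_bench in the frame of tray_floor below -0.03 m) or (y of cover in the frame of tray_floor below -0.03 m and y of each of hub_tray, hub_bench in the frame of tray_floor above 0.03 m)) and contact force between the fingers and hub_bench below 0.05 N and linear speed of hub_bench below 0.03 m/s), for 0.3 s.
At the end, for the whole second after the job is handed in: The tray hangs level within 0.035 rad (2 degrees), at rest; the cover stands on one side of the pivot line and both hubs on the other, each centre at least 30 mm from that line; all three stand upright and flat on the tray floor inside the rim, at rest (value of joint tray between -0.035 and 0.035 rad and velocity of joint tray between -0.03 and 0.03 rad/s and ((y of cover in the frame of tray_floor above 0.03 m and y of each of hub_tray, hub_bench in the frame of tray_floor below -0.03 m) or (y of cover in the frame of tray_floor below -0.03 m and y of each of hub_tray, hub_bench in the frame of tray_floor above 0.03 m)) and z of cover in the frame of tray_floor between -0.006 and 0.006 m and x of cover in the frame of tray_floor between -0.06 and 0.06 m and y of cover in the frame of tray_floor between -0.14 and 0.14 m and angle between the z axis of each of cover, hub_tray, hub_bench and the z axis of tray_floor, either way round below 0.06 rad and angle between each of cover, hub_tray, hub_bench's own z axis and vertical below 0.3 rad and z of hub_tray in the frame of tray_floor between -0.006 and 0.006 m and x of hub_tray in the frame of tray_floor between -0.075 and 0.075 m and y of hub_tray in the frame of tray_floor between -0.14 and 0.14 m and z of hub_bench in the frame of tray_floor between -0.006 and 0.006 m and x of hub_bench in the frame of tray_floor between -0.075 and 0.075 m and y of hub_bench in the frame of tray_floor between -0.14 and 0.14 m and linear speed of each of cover, hub_tray, hub_bench below 0.03 m/s); the robot touches nothing.
It fails at once if the loose hub drops or bangs onto the tray (moves faster than 0.4 m/s within 30 mm of the tray floor) (linear speed of hub_bench above 0.4 m/s and z of hub_bench in the frame of tray_floor between -0.01 and 0.03 m and x of hub_bench in the frame of tray_floor between -0.105 and 0.105 m and y of hub_bench in the frame of tray_floor between -0.17 and 0.17 m).
It fails at once if a bystander on the bench is disturbed (moved more than 30 mm) (distance of any of grease_tin, tape_roll, wrench, screwdriver, bearing, mug from where it was at the start of the episode above 0.03 m).
It also fails if it takes over 72 s, if anything falls off the work surface, if the arm or the gripper's body presses on something with over 40 N, if the wrist force passes 120 N, or if a joint passes its speed limit or range.

## Working session

There is one attempt and no reset: what is moved stays moved. The work goes in short steps, Python scripts to look and compute and a tool call to move; the robot and the scene stay as the last step left them, time stands still between calls to the robot, and variables do not carry over. Pictures are saved under pics/ and viewed, at most 10 in all, crops included, and the job is handed in when it is done.

Besides the shell and the picture viewer there is one more tool, called after "Emit:" as name([rows], argument=value, ...), one row to a line, values as JSON. play_rows: Moves the arm, as the interface text tells. Its arguments: {"type":"object","properties":{"motion":{"type":"array","items":{"type":"array","items":{"type":"number"}}},"newtons":{"type":"number"}},"required":["motion"]}

```bash
mkdir -p pics
cat > h.py <<'E'
import numpy as np, cv2
from rig import manip
def grab(n):
    d=manip.get_image(n); 
    K=np.array([[d['fx'],0,d['cx']],[0,d['fy'],d['cy']],[0,0,1]]); d['K']=K
    v,u=np.mgrid[0:384,0:512]
    p=cv2.undistortPoints(np.stack([u,v],-1).reshape(-1,1,2).astype(np.float64),K,np.array(d['D'],float)).reshape(384,512,2)
    z=d['range_z'].astype(float); c=np.dstack([p[...,0]*z,p[...,1]*z,z])
    W=(c-np.array(d['t']))@np.array(d['R']); W[z==0]=np.nan; d['W']=W
    return d
def save(d,f,box=None,s=1):
    im=d['img'][...,::-1]
    if box: a,b,c,e=box; im=im[b:e,a:c]
    cv2.imwrite('pics/'+f,cv2.resize(im,None,fx=s,fy=s,interpolation=cv2.INTER_CUBIC))
E
python3 - <<'E'
from h import *
import pickle
a=grab('top');b=grab('side')
pickle.dump((a,b),open('s0.pkl','wb'))
im=np.vstack([cv2.resize(x['img'],(400,300)) for x in(a,b)])
cv2.imwrite('pics/a.png',cv2.resize(a['img'],(768,576))[...,::-1]);cv2.imwrite('pics/b.png',cv2.resize(b['img'],(768,576))[...,::-1])
print(manip.get_state())
for d in(a,b): print(-np.array(d['R']).T@d['t'])
E
```

```text
{'clock': 0.1, 'qpos': array([ 1.04898590e+00,  2.76583920e-01,  1.50598941e+00, -2.36886715e-05,
        1.36072126e+00, -1.21008903e-01]), 'qd': array([-1.09891543e-05, -1.21746639e-03, -2.65778215e-03, -1.81676293e-04,
       -9.04744379e-04, -9.03829256e-04]), 'effort': array([ 1.96400651e-03, -4.17696655e+01, -2.46405351e+01, -2.08315532e-04,
        5.84751993e-03,  1.38171833e-05]), 'position': array([0.22412379, 0.52901658, 0.23050329]), 'ee_rot': array([-2.57836368e-04,  1.99059585e-01,  9.79987019e-01, -8.11051420e-04]), 'contact_force': array([-0.57810632, -0.2535614 ,  0.13355704]), 'moment': array([-0.03351317, -0.03671017,  0.019491  ]), 'gripper_force': 0.0, 'width': 0.08563951564670472}
[0.37306249 0.02602383 1.36242155]
[ 0.26483767 -0.83384301  0.73612199]
```

View pics/a.png

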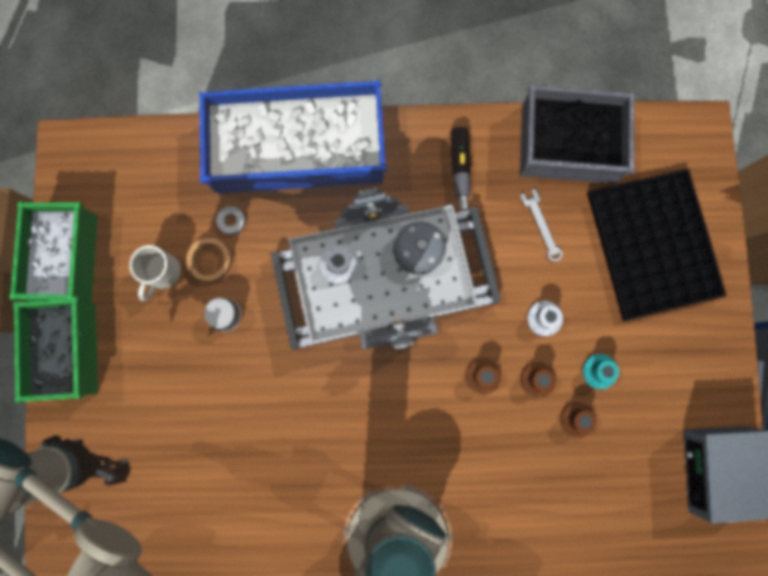

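View pics/b.png

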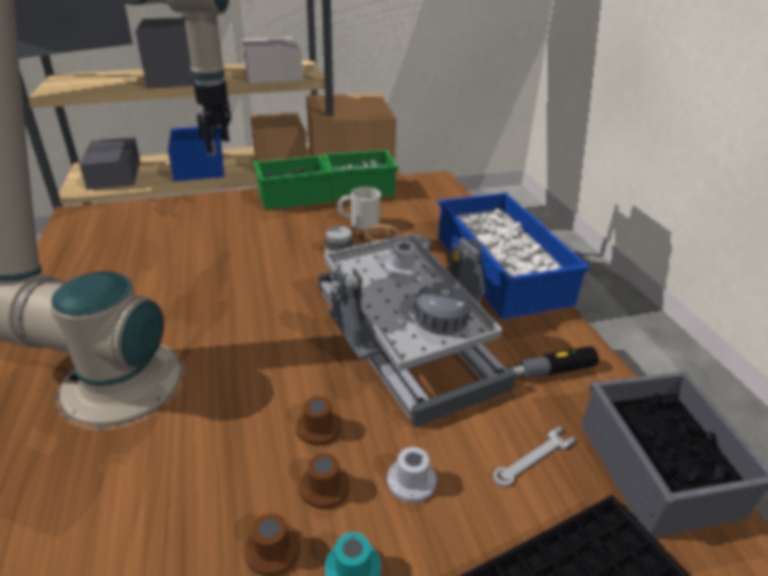

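Loose silver hub is at (545,318) in the top view. The browns at (484,376), (539,379) and (579,419) and the turquoise at (601,371) are look-alikes, and the tin is at (222,314). Only the silver one has the right shape and colour, so I'll confirm it in a crop and measure.

Run:
```python
from h import *
import pickle
a,b=pickle.load(open('s0.pkl','rb'))
save(a,'c.png',(290,180,430,300),5)
W=np.vstack([a['W'].reshape(-1,3),b['W'].reshape(-1,3)])
Wa=a['W'];print('approx',[Wa[r,c].round(3) for r,c in [(211,365),(225,225),(165,280),(175,225),(190,255),(139,248),(221,265),(209,148)]])
def circ(P):
    (x,y),r=cv2.minEnclosingCircle(P[:,:2].astype(np.float32)); return np.round([x,y,r,len(P),P[:,2].mean()],4)
W=W[np.isfinite(W).all(1)]
for nm,d in(('top',a),('side',b)):
    P=d['W'].reshape(-1,3);P=P[np.isfinite(P).all(1)]
    c0=Wa[211,365][:2]
    Q=P[np.linalg.norm(P[:,:2]-c0,axis=1)<.06]
    print(nm,'bench hub crown',circ(Q[Q[:,2]>.048]),'flange',circ(Q[(Q[:,2]>.006)]))
    c=Wa[175,258][:2]
    Q=P[(np.linalg.norm(P[:,:2]-c,axis=1)<.25)&(P[:,2]>.168)&(P[:,2]<.2)]
    m=Q[:,0]>c[0]; print(nm,'plates',[ (Q[k].mean(0).round(4),Q[k].min(0).round(3),Q[k].max(0).round(3),k.sum()) for k in(m,~m)])
```

```text
approx [array([ 0.462, -0.333,  0.053]), array([0.432, 0.113, 0.033]), array([ 0.599, -0.061,  0.153]), array([0.574, 0.102, 0.155]), array([0.535, 0.015, 0.093]), array([0.675, 0.031, 0.177]), array([ 0.434, -0.011,  0.167]), array([0.488, 0.354, 0.063])]
top bench hub crown [ 4.614e-01 -3.384e-01  2.460e-02  1.770e+02  5.440e-02] flange [ 4.586e-01 -3.280e-01  5.090e-02  4.270e+02  3.100e-02]
top plates [(array([0.6905, 0.0347, 0.181 ]), array([0.662, 0.007, 0.168]), array([0.716, 0.066, 0.194]), np.int64(231)), (array([ 0.4268, -0.0178,  0.1811]), array([ 0.405, -0.047,  0.168]), array([0.457, 0.013, 0.197]), np.int64(229))]
side bench hub crown [ 4.609e-01 -3.402e-01  2.470e-02  3.080e+02  5.350e-02] flange [ 4.609e-01 -3.410e-01  3.830e-02  8.440e+02  3.070e-02]
side plates [(array([0.6865, 0.0289, 0.1781]), array([0.659, 0.003, 0.168]), array([0.713, 0.063, 0.19 ]), np.int64(178)), (array([ 0.4252, -0.0263,  0.1782]), array([ 0.402, -0.052,  0.168]), array([0.454, 0.01 , 0.191]), np.int64(196))]
```

View pics/c.png

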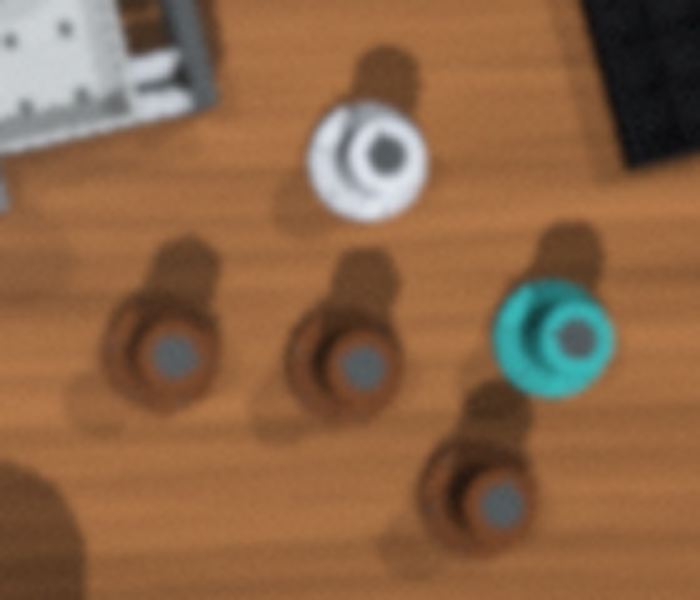

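The crop confirms it: the silver hub is at crop (367,160), and the others are brown or turquoise. Next are the tray quantities.

```bash
cat >> h.py <<'E'
TH=np.arctan2(.0540,.2625); C=np.array([.5575,.0049])  # carriage yaw, centre
def car(P): c,s=np.cos(TH),np.sin(TH); q=P[...,:2]-C; return np.dstack([q[...,0]*c+q[...,1]*s,-q[...,0]*s+q[...,1]*c,P[...,2]]).reshape(-1,3)
def wor(x,y): c,s=np.cos(TH),np.sin(TH); return C+np.array([x*c-y*s,x*s+y*c])
def tray(names=('top','side'),data=None):
    for i,n in enumerate(names):
        d=data[i] if data else grab(n)
        P=car(d['W']); P=P[np.isfinite(P).all(1)]; P=P[(abs(P[:,0])<.1)&(abs(P[:,1])<.165)]
        t=0
        for _ in range(8):
            h=(P[:,2]-.165)*np.cos(t)-P[:,1]*np.sin(t)+.07   # height over floor
            F=P[abs(h)<.01 if _>2 else abs(h)<.02]
            k=np.polyfit(F[:,1],F[:,2],1); t=np.arctan(k[0])
        h=(P[:,2]-.165)*np.cos(t)-P[:,1]*np.sin(t)+.07; y=P[:,1]*np.cos(t)+(P[:,2]-.165)*np.sin(t)
        T=np.c_[P[:,0],y,h]; o=[]
        off=np.median(h[abs(h)<.01]); T[:,2]-=off
        for lo,hi,sg in((.046,.062,0),(.028,.075,1),):
            pass
        Q=T[(T[:,2]>.02)&(T[:,2]<.075)]
        lab=np.zeros((140,80),np.uint8); ix=((Q[:,1]+.175)/.0025).astype(int); jx=((Q[:,0]+.1)/.0025).astype(int)
        lab[ix.clip(0,139),jx.clip(0,79)]=1; lab=cv2.morphologyEx(lab,cv2.MORPH_CLOSE,np.ones((5,5)))
        N,L=cv2.connectedComponents(lab); l=L[ix.clip(0,139),jx.clip(0,79)]
        for k in range(1,N):
            q=Q[l==k]
            if len(q)<60: continue
            top=q[q[:,2]>q[:,2].max()-.012]
            (x,yy),r=cv2.minEnclosingCircle(q[:,:2].astype(np.float32)); (x2,y2),r2=cv2.minEnclosingCircle(top[:,:2].astype(np.float32))
            o.append(np.round([x,yy,r,x2,y2,r2,top[:,2].max(),len(q)],3).tolist())
        print(n,'tilt %.4f off %.4f'%(t,off)); [print('  ',v) for v in o]
E
python3 - <<'E'
from h import *
import pickle
tray(data=pickle.load(open('s0.pkl','rb'))); print(TH)
E
```

```text
top tilt 0.0799 off -0.0006
   [0.034, -0.079, 0.053, 0.034, -0.08, 0.045, 0.067, 947.0]
   [0.039, 0.089, 0.024, 0.039, 0.089, 0.023, 0.061, 222.0]
side tilt 0.0691 off -0.0022
   [0.031, -0.082, 0.052, 0.032, -0.081, 0.045, 0.064, 926.0]
   [0.038, 0.086, 0.025, 0.038, 0.086, 0.025, 0.059, 232.0]
0.2028839789446399
```

```bash
cat >> h.py <<'E'
from scipy.spatial.transform import Rotation as Rn
def go(xy,z,yaw=None,car_=False):
    s=manip.get_state(); q=s['ee_rot']; R=Rn.from_quat([q[1],q[2],q[3],q[0]]).as_matrix()
    if car_: xy=wor(*xy)
    d=np.array([*xy,z])-s['position']; u=R.T@d/.04
    y=np.degrees(np.arctan2(R[1,1],R[0,1])); t=0 if yaw is None else ((y-yaw+180)%360-180)/10
    print('units',u.round(2),'turn %.2f'%t,'dist %.3f'%np.linalg.norm(d),'t=%.2f'%s['clock'],s['position'].round(4),'yaw %.1f'%y,'w %.4f'%s['width'],'F',np.round(s['contact_force'],1))
E
echo ok
```

```text
ok
```

Emit:
play_rows([
  [-0.93,-1.18,0,1,85],
  [-1.86,-2.36,0,2,85],
  [-2.78,-3.54,0,3,85],
  [-3.7,-4.72,0,4,85],
  [-4.6,-5.9,0,5,85],
], newtons=50)

```text
clock: 0.72
position: [0.3017, 0.2385, 0.2311]
ee_rot: [0.0, 0.597, 0.803, 0.0]
contact_force: [1.9, -1.5, 0.5]
width: 0.0854
gripper_force: 0.0
```

```bash
python3 -c "
from h import *
go((.461,-.339),.2,-78.4)"
```

```text
units [-14.97  -0.35   0.78] turn 9.52 dist 0.600 t=0.72 [0.3017 0.2385 0.2311] yaw 16.8 w 0.0854 F [ 1.9 -1.5  0.5]
```

Emit:
play_rows([
  [-1.5,0,0,0.95,85],
  [-3,-0.1,0,1.9,85],
  [-4.5,-0.1,0,2.85,85],
  [-6,-0.1,0,3.8,85],
  [-7.5,-0.2,0,4.75,85],
])

```text
clock: 1.35
position: [0.3822, -0.0507, 0.2313]
ee_rot: [0.0, 0.87, 0.494, 0.0]
contact_force: [1.3, 0.2, 0.2]
width: 0.085
gripper_force: 0.0
```

```bash
python3 -c "
from h import *
go((.461,-.339),.12,-78.4)"
```

```text
units [-5.18  5.38  2.78] turn 4.76 dist 0.319 t=1.35 [ 0.3822 -0.0507  0.2313] yaw -30.8 w 0.0850 F [1.3 0.2 0.2]
```

Emit:
play_rows([
  [-1.1,1.1,0,1,85],
  [-2.2,2.2,0,2,85],
  [-3.2,3.3,0.3,3,85],
  [-4.2,4.4,0.8,3.9,85],
  [-5.18,5.38,1.5,4.76,85],
])

```text
clock: 1.98
position: [0.4631, -0.339, 0.1708]
ee_rot: [0.0, 0.995, 0.101, 0.001]
contact_force: [0.0, 0.3, -0.2]
width: 0.0849
gripper_force: 0.0
```

Emit:
play_rows([
  [0,0,0.6,0,85],
  [0,0,1.0,0,85],
  [0,0,1,0,85],
])

```text
clock: 2.35
position: [0.4615, -0.3352, 0.13]
ee_rot: [-0.001, 0.995, 0.104, -0.001]
contact_force: [0.3, -0.3, 0.4]
width: 0.0849
gripper_force: 0.0
```

```bash
python3 -c "
from h import *
go((.461,-.340),.021,-78.4)
d=grab('top');save(d,'d.png',(300,150,440,270),4)"
```

```text
units [-0.03  0.12  2.72] turn 0.04 dist 0.109 t=2.35 [ 0.4615 -0.3352  0.13  ] yaw -78.0 w 0.0849 F [ 0.3 -0.3  0.4]
```

View pics/d.png

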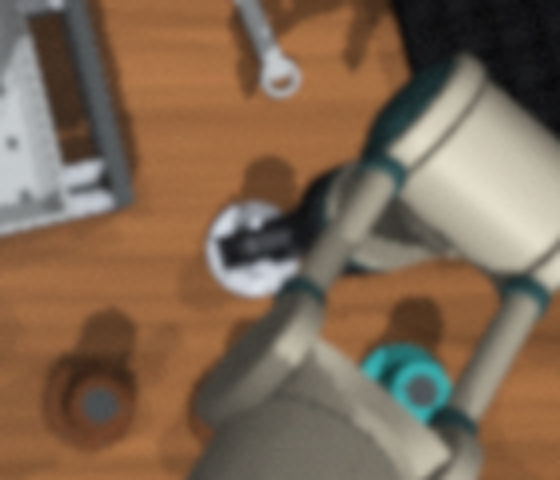

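The gripper stands over the silver hub, crop (255,250). Going down to grip it.

Emit:
play_rows([
  [-0.03,0.12,0.8,0,85],
  [-0.03,0.12,1.6,0,85],
  [-0.03,0.12,2.3,0,85],
  [-0.03,0.12,2.7,0,85],
  [-0.03,0.12,2.7,0,40],
])

```text
clock: 3.02
position: [0.4622, -0.341, 0.0233]
ee_rot: [-0.0, 0.995, 0.104, -0.0]
contact_force: [1.4, 0.2, 0.8]
width: 0.0691
gripper_force: 0.0
```

Emit:
play_rows([
  [0,0,0,0,40],
  [0,0,0,0,40],
  [0,0,0,0,40],
  [0,0,-0.3,0,40],
  [0,0,-0.8,0,40],
])

```text
clock: 3.65
position: [0.4618, -0.3414, 0.0557]
ee_rot: [-0.0, 0.995, 0.104, -0.0]
contact_force: [0.3, 0.3, -2.6]
width: 0.0457
gripper_force: 52.0
```

```bash
python3 -c "
from h import *
go((-.045,.088),.28,-78.4,True)
print(wor(-.045,.088))"
```

```text
units [  3.01 -10.18  -5.61] turn 0.03 dist 0.480 t=3.65 [ 0.4618 -0.3414  0.0557] yaw -78.1 w 0.0457 F [ 0.3  0.3 -2.6]
[0.49569141 0.08202781]
```

Emit:
play_rows([
  [0,0,-1.2,0,40],
  [0,0,-2.4,0,40],
  [0,0,-3.6,0,40],
  [0,0,-4.8,0,40],
  [0.2,-0.5,-5.6,0,40],
])

```text
clock: 4.28
position: [0.4661, -0.3218, 0.2826]
ee_rot: [0.002, 0.995, 0.103, 0.001]
contact_force: [0.6, -0.5, -3.8]
width: 0.0459
gripper_force: 52.5
```

Emit:
play_rows([
  [0.3,-1,0,0,40],
  [0.6,-2,0,0,40],
  [0.9,-3,0,0,40],
  [1.2,-4,0,0,40],
  [1.5,-5,0,0,40],
])

```text
clock: 4.9
position: [0.4829, -0.111, 0.2799]
ee_rot: [0.0, 0.995, 0.104, 0.0]
contact_force: [0.9, -0.8, -3.6]
width: 0.0459
gripper_force: 52.4
```

```bash
python3 -c "
from h import *
go((-.045,.088),.28,-78.4,True)"
```

```text
units [ 1.31 -4.66 -0.01] turn 0.03 dist 0.193 t=4.90 [ 0.4829 -0.111   0.2799] yaw -78.1 w 0.0459 F [ 0.9 -0.8 -3.6]
```

Emit:
play_rows([
  [0.3,-1,0,0,40],
  [0.6,-2.1,0,0,40],
  [0.9,-3.2,0,0,40],
  [1.2,-4.3,0,0,40],
  [1.3,-4.6,0,0,40],
])

```text
clock: 5.52
position: [0.4956, 0.0809, 0.2799]
ee_rot: [-0.0, 0.994, 0.105, 0.0]
contact_force: [0.8, 0.3, -1.5]
width: 0.0458
gripper_force: 52.5
```

Emit:
play_rows([
  [0,0,0.7,0,40],
  [0,0,1.4,0,40],
  [0,0,2.1,0,40],
  [0,0,2.5,0,40],
  [0,0,2.5,0,40],
])

```text
clock: 6.15
position: [0.4951, 0.0778, 0.1784]
ee_rot: [0.0, 0.995, 0.104, -0.001]
contact_force: [-0.1, -0.3, -2.9]
width: 0.0458
gripper_force: 52.5
```

```bash
python3 -c "
from h import *
go((-.045,.088),.14,-78.4,True)
d=grab('side');save(d,'e.png',(200,130,360,250),5)"
```

```text
units [ 0.04 -0.1   0.96] turn 0.03 dist 0.039 t=6.15 [0.4951 0.0778 0.1784] yaw -78.1 w 0.0458 F [-0.1 -0.3 -2.9]
```

View pics/e.png

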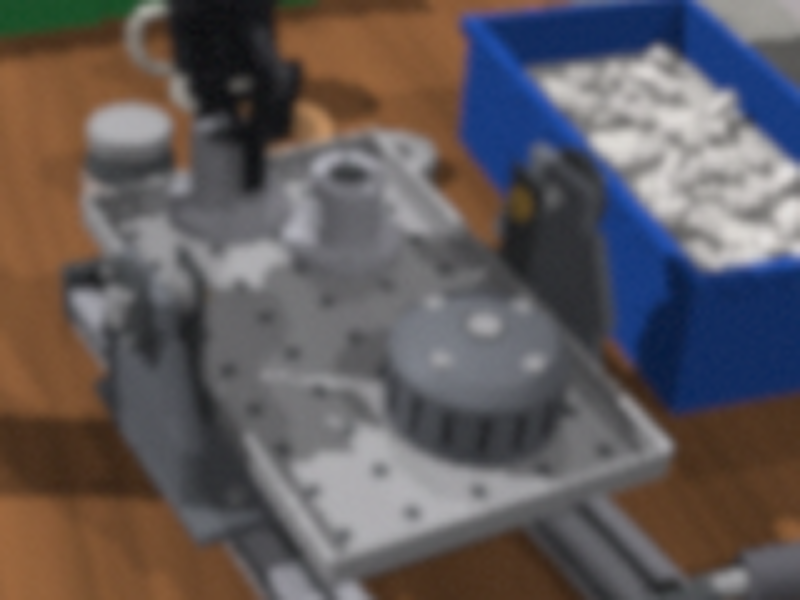

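The hub hangs clear beside the tray hub, crop (220,210), over free floor. Lowering it slowly.

Emit:
play_rows([
  [0.04,-0.1,0.3,0,40],
  [0.04,-0.1,0.6,0,40],
  [0.04,-0.1,0.85,0,40],
  [0.04,-0.1,1.0,0,40],
  [0.04,-0.1,1.1,0,40],
])

```text
clock: 6.82
position: [0.4967, 0.0829, 0.1348]
ee_rot: [-0.0, 0.995, 0.104, -0.0]
contact_force: [-0.4, -0.1, -3.1]
width: 0.0459
gripper_force: 52.5
```

Emit:
play_rows([
  [0,0,0.06,0,40],
  [0,0,0.12,0,40],
  [0,0,0.18,0,40],
  [0,0,0.24,0,40],
  [0,0,0.24,0,40],
])

```text
clock: 7.45
position: [0.4974, 0.0823, 0.1262]
ee_rot: [0.001, 0.995, 0.104, 0.001]
contact_force: [0.4, -3.4, 1.5]
width: 0.0455
gripper_force: 53.0
```

Emit:
play_rows([
  [0,0,0.05,0,40],
  [0,0,0.1,0,40],
  [0,0,0.15,0,40],
  [0,0,0.15,0,40],
])

```text
clock: 7.95
position: [0.4976, 0.0828, 0.1199]
ee_rot: [0.0, 0.995, 0.104, 0.001]
contact_force: [2.0, -4.8, 3.5]
width: 0.0456
gripper_force: 53.3
```

```bash
python3 -c "
from h import *
tray()
go((-.045,.088),.1175,-78.4,True)"
```

```text
top tilt -0.0003 off -0.0002
   [0.034, -0.08, 0.053, 0.034, -0.079, 0.044, 0.068, 964.0]
side tilt 0.0060 off -0.0016
   [0.029, -0.084, 0.052, 0.03, -0.083, 0.046, 0.064, 910.0]
   [-0.056, 0.084, 0.045, -0.056, 0.084, 0.045, 0.075, 232.0]
   [0.036, 0.087, 0.026, 0.036, 0.087, 0.026, 0.057, 218.0]
units [-0.05  0.01  0.06] turn 0.03 dist 0.003 t=8.05 [0.4976 0.0828 0.12  ] yaw -78.1 w 0.0456 F [ 1.9 -4.4  3.6]
```

Emit:
play_rows([
  [0,0,0,0,52],
  [0,0,0,0,60],
  [0,0,0,0,75],
  [0,0,0,0,84],
  [0,0,-0.2,0,84],
])

```text
clock: 8.68
position: [0.4962, 0.083, 0.1274]
ee_rot: [-0.0, 0.995, 0.104, -0.001]
contact_force: [0.4, 0.1, 0.9]
width: 0.0837
gripper_force: 0.0
```

Emit:
play_rows([
  [0,0,-0.6,0,84],
  [0,0,-1.4,0,84],
  [0,0,-2.4,0,84],
  [0,0,-3.4,0,84],
  [0,0,-3.6,0,84],
])

```text
clock: 9.3
position: [0.4983, 0.083, 0.2752]
ee_rot: [0.0, 0.995, 0.104, 0.003]
contact_force: [-0.2, 0.4, 0.0]
width: 0.0844
gripper_force: 0.0
```

```bash
python3 -c "
from h import *
tray()
go((.033,-.152),.27,11.6,True)"
```

```text
top tilt 0.0810 off -0.0004
   [0.034, -0.08, 0.053, 0.034, -0.079, 0.044, 0.067, 950.0]
   [-0.05, 0.086, 0.022, -0.051, 0.085, 0.021, 0.06, 64.0]
side tilt 0.0769 off -0.0020
   [0.03, -0.083, 0.052, 0.032, -0.082, 0.045, 0.064, 931.0]
   [-0.046, 0.085, 0.026, -0.046, 0.085, 0.026, 0.057, 243.0]
   [0.036, 0.086, 0.024, 0.036, 0.086, 0.024, 0.058, 229.0]
units [1.88 6.02 0.07] turn -8.97 dist 0.252 t=9.40 [0.4971 0.0829 0.2727] yaw -78.1 w 0.0842 F [ 0.5  0.1 -0.3]
```

Emit:
play_rows([
  [0.4,1.2,0,-1,0],
  [0.8,2.4,0,-2,0],
  [1.2,3.6,0,-3,0],
  [1.6,4.8,0,-4,0],
  [1.9,6.0,0,-5,0],
])

```text
clock: 10.02
position: [0.6207, -0.1374, 0.2693]
ee_rot: [-0.002, 0.856, 0.517, -0.001]
contact_force: [-0.3, 0.6, 0.9]
width: 0.0002
gripper_force: 0.0
```

Emit:
play_rows([
  [0,0,0,-1,0],
  [0,0,0,-2,0],
  [0,0,0,-3,0],
  [0,0,0,-4,0],
])

```text
clock: 10.52
position: [0.6198, -0.136, 0.2692]
ee_rot: [-0.002, 0.628, 0.779, -0.001]
contact_force: [0.0, 0.3, -0.3]
width: -0.0001
gripper_force: 0.0
```

```bash
python3 -c "
from h import *
go((.033,-.162),.113,11.6,True)"
```

```text
units [-0.3   0.02  3.9 ] turn 0.07 dist 0.157 t=10.53 [ 0.6198 -0.136   0.2692] yaw 12.3 w -0.0001 F [ 0.   0.3 -0.3]
```

Emit:
play_rows([
  [-0.35,0.02,0.9,0.1,0],
  [-0.35,0.02,1.8,0.1,0],
  [-0.35,0.02,2.7,0.1,0],
  [-0.35,0.02,3.5,0.1,0],
  [-0.35,0.02,3.8,0.1,0],
])

```text
clock: 11.15
position: [0.6219, -0.1489, 0.1157]
ee_rot: [-0.004, 0.637, 0.771, -0.001]
contact_force: [-0.5, -1.0, -0.3]
width: 0.0003
gripper_force: 0.0
```

```bash
python3 -c "
from h import *
go((.033,-.145),.113,11.6,True)
d=grab('side');save(d,'f.png',(220,130,380,250),5)"
```

```text
units [0.46 0.02 0.07] turn -0.07 dist 0.019 t=11.15 [ 0.6219 -0.1489  0.1157] yaw 10.9 w 0.0003 F [-0.5 -1.  -0.3]
```

View pics/f.png

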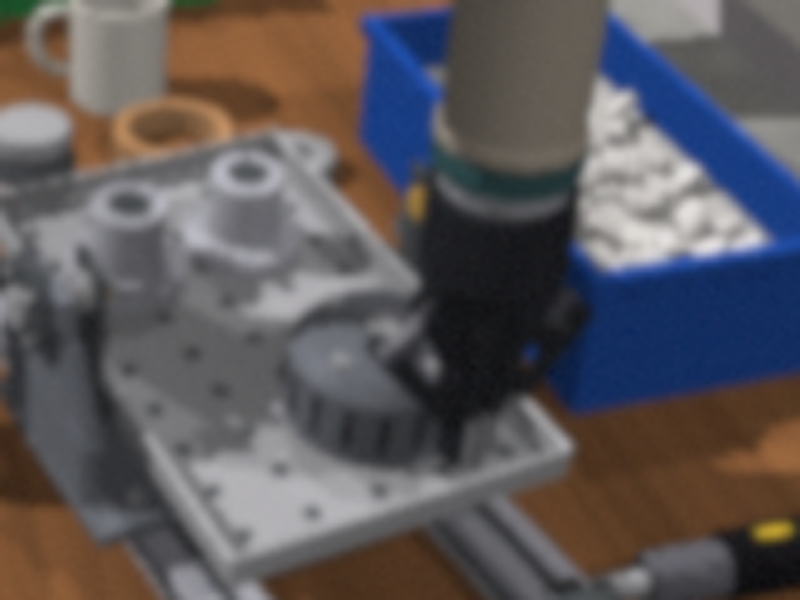

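The fingers stand outside the cover at crop (455,440), and both hubs stand on the tray. Pushing now.

Emit:
play_rows([
  [0.15,0.01,0.05,-0.07,0],
  [0.3,0.02,0.1,-0.07,0],
  [0.4,0.02,0.15,-0.07,0],
  [0.5,0.02,0.15,-0.07,0],
  [0.6,0.02,0.15,-0.07,0],
])

```text
clock: 11.82
position: [0.6208, -0.1257, 0.1141]
ee_rot: [0.0, 0.632, 0.775, 0.0]
contact_force: [0.5, 1.0, 0.3]
width: -0.0001
gripper_force: 0.0
```

Emit:
play_rows([
  [0.1,0,0,0,0],
  [0.2,0,0,0,0],
  [0.3,0,0,0,0],
  [0.3,0,0,0,0],
])

```text
clock: 12.32
position: [0.6195, -0.1166, 0.1145]
ee_rot: [0.003, 0.632, 0.775, -0.001]
contact_force: [0.6, -5.7, 1.4]
width: 0.0004
gripper_force: 2.8
```

```bash
python3 -c "
from h import *
tray()
go((.033,-.12),.11,11.6,True)"
```

```text
top tilt 0.0844 off -0.0005
   [0.017, -0.093, 0.037, 0.023, -0.097, 0.029, 0.065, 155.0]
   [0.037, -0.067, 0.051, 0.035, -0.068, 0.043, 0.067, 454.0]
   [-0.043, 0.087, 0.024, -0.043, 0.087, 0.023, 0.06, 214.0]
   [0.039, 0.089, 0.024, 0.039, 0.089, 0.024, 0.063, 220.0]
side tilt 0.0778 off -0.0020
   [0.028, -0.087, 0.063, 0.034, -0.111, 0.036, 0.074, 650.0]
   [-0.048, 0.085, 0.026, -0.048, 0.085, 0.026, 0.058, 244.0]
   [0.037, 0.086, 0.025, 0.037, 0.087, 0.025, 0.058, 228.0]
units [ 0.29 -0.08  0.11] turn 0.01 dist 0.013 t=12.43 [ 0.6195 -0.1166  0.1145] yaw 11.7 w 0.0002 F [-0.5 -5.   1.4]
```

Emit:
play_rows([
  [0.07,0,0,0,0],
  [0.14,0,0,0,0],
  [0.21,0,0,0,0],
  [0.28,0,0,0,0],
  [0.28,0,0,0,0],
])

```text
clock: 13.05
position: [0.618, -0.1068, 0.1153]
ee_rot: [0.004, 0.631, 0.775, -0.001]
contact_force: [1.0, -6.7, 3.6]
width: -0.0002
gripper_force: 3.8
```

Emit:
play_rows([
  [-0.15,0,0,0,0],
  [-0.35,0,0,0,0],
  [-0.55,0,-0.2,0,0],
  [-0.7,0,-0.2,0,0],
  [-0.7,0,-0.2,0,0],
])

```text
clock: 13.68
position: [0.6218, -0.1312, 0.1218]
ee_rot: [0.0, 0.632, 0.775, 0.0]
contact_force: [-1.0, -0.1, -0.3]
width: -0.0001
gripper_force: 0.0
```

Emit:
play_rows([
  [0,0,0,0,0],
  [0,0,0,0,0],
  [0,0,0,0,0],
  [0,0,0,0,0],
  [0,0,0,0,0],
])

```text
clock: 14.3
position: [0.6217, -0.1307, 0.1217]
ee_rot: [0.0, 0.632, 0.775, 0.0]
contact_force: [0.2, 0.2, 0.2]
width: -0.0002
gripper_force: 0.0
```

Emit:
play_rows([
  [0,0,0,0,0],
  [0,0,0,0,0],
  [0,0,0,0,0],
  [0,0,0,0,0],
  [0,0,0,0,0],
])

```text
clock: 14.92
position: [0.6216, -0.1307, 0.1217]
ee_rot: [-0.0, 0.632, 0.775, 0.0]
contact_force: [0.4, -0.5, -0.1]
width: -0.0001
gripper_force: 0.0
```

```bash
python3 -c "
from h import *
tray()
go((.033,-.12),.11,11.6,True)"
```

```text
top tilt 0.0294 off -0.0002
   [0.035, -0.062, 0.052, 0.034, -0.06, 0.043, 0.069, 733.0]
   [-0.043, 0.087, 0.024, -0.043, 0.087, 0.023, 0.061, 212.0]
   [0.04, 0.088, 0.024, 0.04, 0.088, 0.024, 0.061, 216.0]
side tilt 0.0330 off -0.0016
   [0.037, -0.15, 0.019, 0.038, -0.153, 0.019, 0.075, 118.0]
   [0.025, -0.066, 0.051, 0.027, -0.066, 0.044, 0.064, 602.0]
   [-0.045, 0.084, 0.025, -0.045, 0.084, 0.024, 0.057, 230.0]
   [0.036, 0.086, 0.025, 0.037, 0.085, 0.024, 0.056, 223.0]
units [ 0.64 -0.06  0.29] turn 0.00 dist 0.028 t=15.03 [ 0.6216 -0.1307  0.1217] yaw 11.6 w -0.0000 F [ 0.1 -0.5 -0.2]
```

Tilt is 0.03, so the cover needs about 6 mm more.

Emit:
play_rows([
  [0.2,0,0.1,0,0],
  [0.4,0,0.2,0,0],
  [0.55,0,0.2,0,0],
  [0.65,0,0.2,0,0],
  [0.75,0,0.2,0,0],
])

```text
clock: 15.65
position: [0.6161, -0.1023, 0.1139]
ee_rot: [0.001, 0.632, 0.775, -0.0]
contact_force: [0.7, -5.4, -0.6]
width: -0.0002
gripper_force: 2.5
```

Emit:
play_rows([
  [0.05,0,0,0,0],
  [0.1,0,0,0,0],
  [0.1,0,0,0,0],
  [-0.1,0,0,0,0],
  [-0.3,0,0,0,0],
])

```text
clock: 16.27
position: [0.6179, -0.1126, 0.1136]
ee_rot: [-0.001, 0.632, 0.775, 0.001]
contact_force: [0.0, 0.5, 0.3]
width: -0.0001
gripper_force: 0.0
```

Emit:
play_rows([
  [-0.2,0,-0.2,0,0],
  [-0.4,0,-0.2,0,0],
  [-0.4,0,-0.2,0,0],
  [-0.4,0,-0.2,0,0],
  [-0.4,0,-0.2,0,0],
])

```text
clock: 16.9
position: [0.6211, -0.1285, 0.1216]
ee_rot: [-0.0, 0.632, 0.775, 0.0]
contact_force: [-0.3, 0.6, -0.7]
width: -0.0003
gripper_force: 0.0
```

Emit:
play_rows([
  [0,0,0,0,0],
  [0,0,0,0,0],
  [0,0,0,0,0],
  [0,0,0,0,0],
  [0,0,0,0,0],
])

```text
clock: 17.52
position: [0.6213, -0.1288, 0.1217]
ee_rot: [-0.0, 0.632, 0.775, 0.0]
contact_force: [-0.3, -0.5, 0.1]
width: -0.0
gripper_force: 0.0
```

Emit:
play_rows([
  [0,0,0,0,0],
  [0,0,0,0,0],
  [0,0,0,0,0],
  [0,0,0,0,0],
  [0,0,0,0,0],
])

```text
clock: 18.15
position: [0.6213, -0.1288, 0.1217]
ee_rot: [-0.0, 0.632, 0.775, 0.0]
contact_force: [0.3, -0.3, -0.1]
width: -0.0
gripper_force: 0.0
```

```bash
python3 -c "
from h import *
tray()
go((.033,-.12),.11,11.6,True)"
```

```text
top tilt -0.0224 off -0.0001
   [0.036, -0.051, 0.052, 0.037, -0.049, 0.043, 0.069, 802.0]
   [-0.043, 0.087, 0.024, -0.043, 0.087, 0.024, 0.06, 216.0]
   [0.039, 0.088, 0.024, 0.039, 0.089, 0.024, 0.061, 213.0]
side tilt -0.0151 off -0.0012
   [0.033, -0.158, 0.032, 0.033, -0.158, 0.032, 0.075, 159.0]
   [0.025, -0.055, 0.051, 0.031, -0.053, 0.046, 0.063, 588.0]
   [-0.045, 0.085, 0.025, -0.046, 0.087, 0.025, 0.056, 220.0]
   [0.037, 0.087, 0.025, 0.037, 0.089, 0.025, 0.056, 221.0]
units [ 0.59 -0.06  0.29] turn 0.00 dist 0.027 t=18.25 [ 0.6213 -0.1288  0.1217] yaw 11.6 w 0.0000 F [0.7 0.  0.1]
```

Tilt is about -0.02, inside ±0.035. I'll retreat upwards and check again.

Emit:
play_rows([
  [-0.1,0,-0.8,0,0],
  [-0.1,0,-2,0,0],
  [-0.1,0,-3.2,0,0],
  [-0.1,0,-4.4,0,0],
  [-0.1,0,-5,0,0],
])

```text
clock: 18.88
position: [0.6228, -0.1329, 0.3252]
ee_rot: [0.002, 0.632, 0.775, 0.001]
contact_force: [0.0, 0.3, -0.3]
width: 0.0001
gripper_force: 0.0
```

Emit:
play_rows([
  [-1,0,0,0,0],
  [-2,0,0,0,0],
  [-3,0,0,0,0],
  [-3.5,0,0,0,0],
  [-3.5,0,0,0,0],
])

```text
clock: 19.5
position: [0.6502, -0.2706, 0.3209]
ee_rot: [-0.001, 0.632, 0.775, 0.0]
contact_force: [0.2, 0.7, -0.0]
width: -0.0001
gripper_force: 0.0
```

Emit:
play_rows([
  [0,0,0,0,0],
  [0,0,0,0,0],
  [0,0,0,0,0],
  [0,0,0,0,0],
  [0,0,0,0,0],
])

```text
clock: 20.12
position: [0.6503, -0.2695, 0.3218]
ee_rot: [0.0, 0.632, 0.775, 0.0]
contact_force: [0.5, -0.2, -0.2]
width: -0.0002
gripper_force: 0.0
```

```bash
python3 -c "
from h import *
tray();tray()
d=grab('side');save(d,'g.png',(200,110,360,230),5)"
```

```text
top tilt -0.0229 off -0.0001
   [0.036, -0.052, 0.053, 0.035, -0.051, 0.044, 0.067, 958.0]
   [-0.043, 0.087, 0.024, -0.043, 0.087, 0.024, 0.06, 216.0]
   [0.039, 0.088, 0.024, 0.039, 0.088, 0.024, 0.061, 219.0]
side tilt -0.0139 off -0.0011
   [0.032, -0.055, 0.052, 0.035, -0.054, 0.047, 0.064, 854.0]
   [-0.045, 0.085, 0.026, -0.044, 0.085, 0.026, 0.055, 224.0]
   [0.038, 0.087, 0.026, 0.039, 0.088, 0.025, 0.055, 218.0]
top tilt -0.0234 off -0.0002
   [0.036, -0.051, 0.053, 0.037, -0.051, 0.044, 0.068, 962.0]
   [-0.043, 0.087, 0.024, -0.043, 0.087, 0.023, 0.063, 215.0]
   [0.039, 0.089, 0.024, 0.04, 0.089, 0.023, 0.063, 219.0]
side tilt -0.0149 off -0.0012
   [0.032, -0.054, 0.053, 0.034, -0.054, 0.046, 0.064, 856.0]
   [-0.045, 0.086, 0.025, -0.047, 0.085, 0.025, 0.055, 223.0]
   [0.036, 0.087, 0.025, 0.036, 0.087, 0.025, 0.055, 217.0]
```

View pics/g.png

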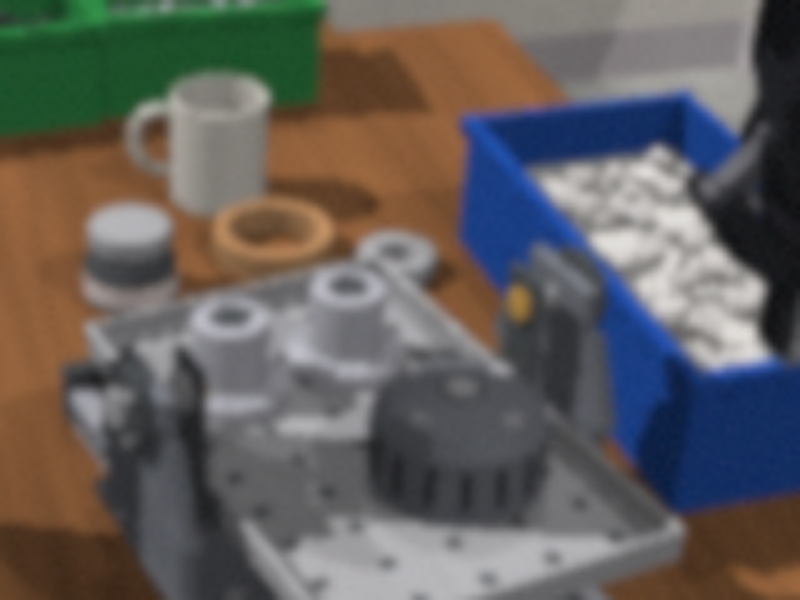

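The picture shows both hubs flat at crop (230,360) and (348,320) and the cover at (460,440). The tray is still, with a tilt between -0.014 and -0.023. The tape at (275,235), the mug and the tin are undisturbed, and the robot is clear.

```bash
python3 -c "
from rig import manip
print(manip.sign_off())"
```

```text
the job is handed in; nothing more can be done
None
```

The job is handed in; the sign-off returned no verdict. At the last check the tray hung still at about -0.02 rad (limit ±0.035), both hubs stood flat opposite the cover, and the robot was clear.

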